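# Stand the iron up on its heel

### The arm

A 6-joint arm with a two-finger parallel gripper is mounted at the origin on the work surface. World frame = base frame: x ahead of the robot, y to its left, z up, the work surface at z = 0. Lengths are in m, angles in degrees, forces in N, time in s.
With the tool pointing down it reaches from about 0.225 to 0.725 m from the base axis. Payload 3.1 kg.
Tool frame: the origin (TCP) lies midway between the tips of the shut fingers; the grasp point (between the pads) lies 19 mm behind it; z points along the fingers, y is the line along which they close (so a half turn about z gives the same grasp; the last joint's range is limited). The gripper opens to 85 mm and grips with 20 to 120 N. Pads are 22 mm wide; open, the fingers measure 114 mm over their backs; the gripper's body (76 mm by 85 mm) begins 54 mm behind the grasp point. The pads swing forward as they close: fully open they stand 13 mm farther back than shut.
Start: joints at [-73.499, 2.75, 5.684, 92.934, 0, 82.678], TCP at [0.212, -0.48, 0.203] pointing down, gripper open.
Joint ranges: [-166.93, 166.93], [-56.73, 111.36], [-69.38, 81.34], [-121.58, 131.49], [-85.45, 84.26], [-180, 180]. Speed limits (degrees/s): [159.86, 159.86, 180, 180, 180, 180].

### API

Orientations are given as a 3x3 rotation matrix whose columns are the frame's x, y, z axes.
In Python, from bench import arm, eyes gives the robot as it stands.
- The arm moves only by the tool drive_tool, never from a script. Its argument "motion" is a list of rows, each a list of 7 numbers: the finger opening in mm, from 0 to 85.4, then the shift along the world's x, y, z normalised to -1 to 1, where 1 is 0.1 m, then the turn, a rotation vector about the world's x, y, z normalised to -1 to 1, where 1 is 180 degrees. A call has 1 to 5 rows; each row is the pose to reach, as a shift and turn from the pose commanded when the call began, turning the shorter way round; what a row does not reach only later rows make up. A row lasts 1/12 s, in which the tool goes at most 41.7 mm and 7.16 degrees, less where a joint would pass 70% of its speed; a pose out of reach is approached as far as the arm can. A call with a number of a shift or a turn outside -1 to 1 is refused whole. A call with a gripper value outside its range is refused whole. The fingers move at their own pace and stop on an object; "force" is the grip in N (left out, the last holds). Time passes only in rows, so rows that repeat a pose let the fingers close. It gives the time, the measured TCP pose, the force, the opening and the grip force at its end, in the units of the state.
- arm.read_state(): the state, without advancing time (a new reading comes with each control period).
- eyes.read_camera(name): name is "side" or "top" or "wrist"; returns the picture (384x512x3 uint8, red, green, blue); there is no depth.
- eyes.calibration(name): a dict with "intrinsics" (3x3 intrinsics, pixels), "dist_coeffs" ([k1, k2, p1, p2, k3] as OpenCV has them; the pictures are not rectified), "rvec" (rotation vector, rad) and "tvec" (3), from world to camera coordinates, as OpenCV has them; the wrist camera has in their place "mount" (4x4, takes a point from camera to tool coordinates, whose origin is the TCP and whose axes are the flange's). Camera axes: x right, y down, z forward; pixel columns grow to the right and rows downward; lengths in m; the calibration is good to about 2 mm. A picture is of the moment at which its call begins: read the wrist's pose just before it. calibration takes no time and is no camera call.
- arm.sign_off(): hands the job in; it is judged then, once.
The state is a dict: "clock": time; "joint_positions": joint angles; "qd": joint speeds; "joint_efforts": joint torques, N m; "ee_pos": TCP position; "orientation": TCP orientation; "ft_force": force on the tool from outside, world axes, zero at the start; "moment": the same for the moment, N m; "opening": finger opening in m; "finger_force": force on a finger pad.
Only numpy, scipy, OpenCV 4.12 (cv2) and the standard library are available. Lean on these libraries where they do the work, as an engineer would, in place of code of your own. Each camera call takes 0.05 s, during which the arm holds its last target. There are 200 camera calls.

### The job

The cordless iron was left face-down on the pressing board, where it would scorch the cover. Without gripping or lifting it, push with your fingertips on the front of its handle and tip it gently back until it stands by itself on its heel, about where it is, then take the hand away. Do not shove it along the board, do not let it bang back down on its sole or fall on its side, and leave the bottles, the brush and the wooden block where they are.

Things in the scene. Friction and masses are not known exactly. Their poses are not given: they have to be found in the camera images.
- iron: Cordless steam iron lying flat, 0.75 to 0.97 kg: pointed steel soleplate 213 mm long, up to 112 mm wide, white and grey housing up to 78 mm high, black closed-loop handle with its grip bar on top (30 mm wide, 119 to 145 mm above the sole); 150 mm high in all. Origin: on the sole's underside, on the midline, 105 mm ahead of its rear edge. x points to the nose, z up out of the top.
- iron_heel (a point): Middle of the rear sole edge (straight, 92 mm wide), on the underside: the line about which the iron tips; on the board's surface at the start. The heel plate (78 mm wide, 113 mm high) starts here and leans back 12 degrees: on its heel the iron is turned by 78 degrees, x pointing up, the nose 210 mm above the board, the handle reaching 150 mm out behind this edge.
- iron_post (a point): Where to push: on the flat front face (square to x, 30 mm wide) of the handle's front post, on the midline, 150 mm ahead of the rear sole edge, 115 mm above the sole. The face is open to the front from 78 to 144 mm above the sole; ahead of it the housing falls away (about 52 mm high 172 mm ahead of the rear edge, 28 mm at 203 mm). Its axes are the iron's.
- iron_com (a point): Centre of mass, inside the iron, on the midline 74 mm ahead of the rear sole edge and 40 mm above the sole. Turned back by about 62 degrees it stands over the rear edge: from there the iron falls back by itself the rest of the way on to its heel; short of that it falls back on its sole when let go.
- iron_nose (a point): The tip of the soleplate, on the midline 213 mm ahead of the rear edge, 4 mm above the underside.
- board: Pressing board fixed on the worktop: 12 mm thick blue padded cover, 560 mm wide in x, 895 mm long in y with a round end towards -y. Origin on the worktop (z = 0) under it; its surface is 12 mm above. Its cover grips well (friction about 0.7 to 1.1).
- sprayer: White trigger spray bottle, 76 mm across, 202 mm high, standing. Origin under its centre. Leave it alone.
- clapper: Tailor's hardwood pressing block, 200 x 60 x 44 mm, lying along its x. Origin under its centre. Leave it alone.
- brush: Clothes brush, 150 x 50 x 40 mm, lying along its x. Origin under its centre. Leave it alone.
- spotter: Small brown glass bottle, 48 mm across, 110 mm high, standing. Origin under its centre. Leave it alone.

How it is judged (in metres and radians):
At the end, for the whole second after the job is handed in: The iron stands at rest on its heel on the board: its long axis within 0.33 rad of vertical with the nose up (0.21 rad when square on the heel), its rear sole edge within 60 mm of where it lay, the bottles, brush and block within 20 mm of where they stood (angle between iron's own x axis and vertical below 0.33 rad and height (world z) of iron_nose above 0.19 m and height (world z) of iron_heel below 0.025 m and distance of iron_heel from where it was at the start of the episode below 0.06 m and contact force between iron and board above 4 N and linear speed of iron below 0.02 m/s and angular speed of iron below 0.1 rad/s and distance of each of sprayer, clapper, brush, spotter from where it was at the start of the episode below 0.02 m); the robot touches nothing.
It fails at once if the iron is lifted off the board instead of being tipped (its rear sole edge over 25 mm above the board) (height (world z) of iron_heel above 0.037 m).
It fails at once if the iron is gripped or rammed (over 35 N between the fingers and the iron) (contact force between the fingers and iron above 35 N).
It fails at once if the iron bangs down (it turns faster than 5 rad/s) or falls on its side (angular speed of iron above 5 rad/s or angle between iron's own y axis and vertical below 0.9 rad or angle between iron's own y axis and vertical above 2.24 rad).
It fails at once if the iron is shoved along the board (its rear sole edge moves over 80 mm) (distance of iron_heel from where it was at the start of the episode above 0.08 m).
It fails at once if a bottle, the brush or the wooden block is disturbed (moved over 20 mm) (distance of any of sprayer, clapper, brush, spotter from where it was at the start of the episode above 0.02 m).
It also fails if it takes over 42 s, if anything falls off the work surface, if the arm or the gripper's body presses on something with over 40 N, if the wrist force passes 120 N, or if a joint passes its speed limit or range.

## Working session

There is one attempt and no reset: what is moved stays moved. The work goes in short steps, Python scripts to look and compute and a tool call to move; the robot and the scene stay as the last step left them, time stands still between calls to the robot, and variables do not carry over. Pictures are saved under pics/ and viewed, at most 10 in all, crops included, and the job is handed in when it is done.

Besides the shell and the picture viewer there is one more tool, called after ">>>" as name(argument=value, ...), one argument or row to a line, values as JSON. drive_tool: Moves the arm, as the interface text tells. Scaled input: -1 to 1 covers 0.1 m each way for a shift and 180 degrees each way for a turn. Its arguments: {"type":"object","properties":{"motion":{"type":"array","items":{"type":"array","items":{"type":"number"}}},"force":{"type":"number"}},"required":["motion"]}

```bash
ls; mkdir -p pics; python3 - <<'E'
from bench import arm, eyes
import cv2, numpy as np
for n in ("top","side"):
    cv2.imwrite(f"pics/{n}0.png", eyes.read_camera(n)[:,:,::-1])
    c=eyes.calibration(n); R=cv2.Rodrigues(np.array(c["rvec"]))[0]
    print(n, c["intrinsics"], c["dist_coeffs"], (-R.T@np.array(c["tvec"]).ravel()).round(3), R.round(2).tolist())
print(arm.read_state())
E
```

```text
pics
top [[437.8911993    0.         258.33647623]
 [  0.         437.8911993  197.26304592]
 [  0.           0.           1.        ]] [-0.11480844  0.          0.          0.          0.        ] [0.325 0.027 1.285] [[-0.01, -1.0, -0.0], [-0.98, 0.01, -0.2], [0.2, 0.0, -0.98]]
side [[363.99976721   0.         250.44864862]
 [  0.         363.99976721 198.6080197 ]
 [  0.           0.           1.        ]] [-0.10545763  0.          0.          0.          0.        ] [0.128 0.62  0.675] [[-0.81, -0.59, 0.0], [-0.36, 0.5, -0.79], [0.46, -0.64, -0.61]]
{'clock': 0.1, 'joint_positions': array([-7.34982807e+01,  2.79117147e+00,  5.59899508e+00,  9.29339703e+01,
        8.91855117e-04,  8.26767429e+01]), 'qd': array([-0.02134393, -0.05243259,  0.25903103,  0.01348009,  0.00327135,
       -0.00759698]), 'joint_efforts': array([ 2.26578690e-03, -3.39852154e+01,  3.20936179e+01,  1.58723351e-02,
       -9.81467247e-05, -3.33103358e-06]), 'ee_pos': array([ 0.21187747, -0.4796619 ,  0.20159744]), 'orientation': array([[ 9.14783765e-01,  4.03943425e-01, -6.10447943e-04],
       [ 4.03943778e-01, -9.14781367e-01,  2.11541133e-03],
       [ 2.96080092e-04, -2.18173059e-03, -9.99997576e-01]]), 'ft_force': array([ 0.56465572, -0.34056027,  0.20555584]), 'moment': array([-0.01708592, -0.03986007, -0.00785188]), 'finger_force': 0.0, 'opening': 0.0855978608980378}
```

View pics/top0.png

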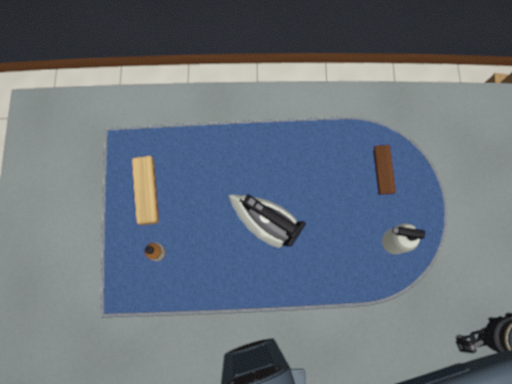

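View pics/side0.png

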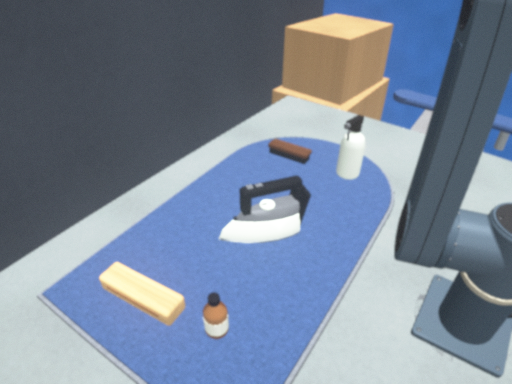

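The top view shows the iron with its nose at about (230,196) and its heel at about (290,240). In the side view the nose is at about (220,238) and the top of the front post at about (241,190). I'll enlarge both views.

```bash
cat > h.py <<'E'
from bench import arm, eyes
import cv2, numpy as np
def cam(n):
    c=eyes.calibration(n); R=cv2.Rodrigues(np.array(c["rvec"]))[0]; t=np.array(c["tvec"]).ravel()
    return np.array(c["intrinsics"]),np.array(c["dist_coeffs"]),R,t
def ray(n,uv):
    K,d,R,t=cam(n); p=cv2.undistortPoints(np.array([[uv]],float),K,d)[0,0]
    v=R.T@np.array([p[0],p[1],1]); return -R.T@t, v/np.linalg.norm(v)
def plane(n,uv,z):
    o,v=ray(n,uv); return o+v*(z-o[2])/v[2]
def tri(a,b):
    (o1,v1),(o2,v2)=ray("top",a),ray("side",b)
    s=np.linalg.lstsq(np.c_[v1,-v2],o2-o1,rcond=None)[0]
    p,q=o1+s[0]*v1,o2+s[1]*v2; return (p+q)/2,np.linalg.norm(p-q)
def proj(n,P):
    K,d,R,t=cam(n); return cv2.projectPoints(np.array(P,float).reshape(-1,3),cv2.Rodrigues(R)[0],t,K,d)[0][:,0]
E
python3 - <<'E'
import cv2,numpy as np
a=cv2.imread('pics/top0.png')[180:260,215:315]; b=cv2.imread('pics/side0.png')[165:255,210:320]
f=lambda i,s:cv2.resize(i,None,fx=s,fy=s,interpolation=cv2.INTER_CUBIC)
A=f(a,5);B=f(b,5)
for I,u0,v0 in((A,215,180),(B,210,165)):
  for k in range(0,I.shape[1],50): cv2.putText(I,str(u0+k//5),(k,8),0,.3,(0,255,255));cv2.line(I,(k,10),(k,16),(0,255,255))
  for k in range(50,I.shape[0],50): cv2.putText(I,str(v0+k//5),(0,k),0,.3,(0,255,255))
cv2.imwrite('pics/ca.png',A);cv2.imwrite('pics/cb.png',B)
E
```

```text
(no output)
```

View pics/ca.png

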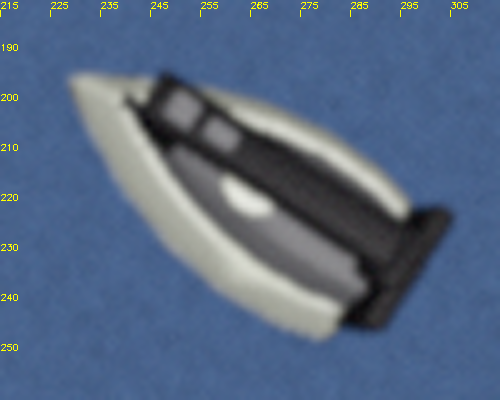

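View pics/cb.png

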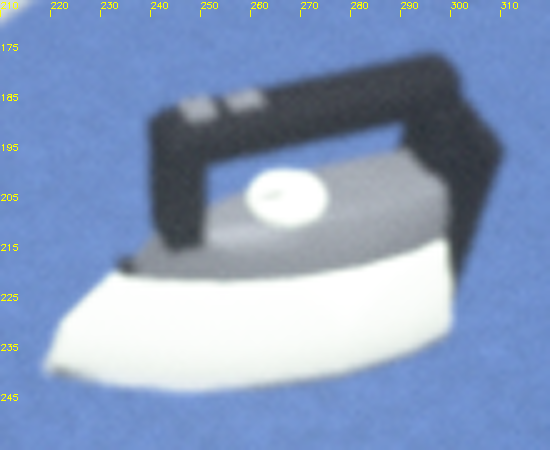

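The top crop shows the nose at (229,195.5), the handle's front end at about (245.8,199) and the heel plate's upper corners at (305.4,223) and (291,245.6). The side crop shows the nose at (218.6,239.4), the post's front edge from (240,189) down to (241.5,211), and the rear sole corner at (300.4,231).

```bash
python3 - <<'E'
from h import *
np.set_printoptions(precision=4,suppress=True)
N,e=tri((229,195.5),(218.6,239.4)); print("nose",N,e)
print("nose planes",plane("top",(229,195.5),.016),plane("side",(218.6,239.4),.014))
for a in ((244,203),(247.5,194.8),(245.8,199)): print("post top",a,*tri(a,(240,189)),plane("top",a,.156))
for a in ((305.4,223),(291,245.6)): print("heelplate",*tri(a,(311,195)),plane("top",a,.122))
print("rear corner side",plane("side",(300.4,231),.013))
h=(plane("top",(305.4,223),.122)+plane("top",(291,245.6),.122))/2
n=(plane("top",(229,195.5),.016)+plane("side",(218.6,239.4),.014))/2; n[2]=h[2]=0
d=n-h; L=np.linalg.norm(d[:2]); d/=L; print("L",L,"(exp .237) dir",d,np.degrees(np.arctan2(d[1],d[0])))
yaw=np.arctan2(d[1],d[0]); 
def W(p,heel,yaw): 
    c,s=np.cos(yaw),np.sin(yaw); return heel+np.array([[c,-s,0],[s,c,0],[0,0,1]])@p
heel=n-.213*d+[0,0,.012]; print("heel",heel)
for nm,p in dict(nose=(.213,0,.004),posttopL=(.150,.015,.144),posttopR=(.150,-.015,.144),hpL=(-.023,.039,.110),hpR=(-.023,-.039,.110),rcL=(0,.046,0)).items():
    print(nm,W(np.array(p),heel,yaw),proj("top",W(np.array(p),heel,yaw)),proj("side",W(np.array(p),heel,yaw)))
for n,uv in (("sprayer",(400,240)),("spotter",(154,253)),("brush",(385,170)),("clapper",(145,190))): print(n,plane("top",uv,.05))
E
```

```text
nose [0.5963 0.1144 0.0057] 9.879886989144382e-05
nose planes [0.5941 0.1137 0.016 ] [0.5906 0.1207 0.014 ]
post top (244, 203) [0.5494 0.0681 0.1607] 0.014594378160806698 [0.5438 0.0646 0.156 ]
post top (247.5, 194.8) [0.5678 0.0556 0.1471] 0.0004604568592357974 [0.5657 0.0553 0.156 ]
post top (245.8, 199) [0.5584 0.0619 0.1539] 0.00787364684703075 [0.5545 0.0599 0.156 ]
heelplate [ 0.4791 -0.1113  0.0732] 0.045659356135162726 [ 0.4937 -0.0986  0.122 ]
heelplate [ 0.4326 -0.059   0.1196] 0.0028217037732122044 [ 0.4336 -0.0583  0.122 ]
rear corner side [ 0.436 -0.033  0.013]
L 0.23416703302846548 (exp .237) dir [0.5495 0.8355 0.    ] 56.66736016881295
heel [ 0.4753 -0.0608  0.012 ]
nose [0.5924 0.1172 0.016 ] [[227.8198 196.0945]] [[218.9053 237.8016]]
posttopL [0.5452 0.0728 0.156 ] [[240.896 202.525]] [[243.255  192.8107]]
posttopR [0.5703 0.0563 0.156 ] [[247.1078 193.1209]] [[239.0782 185.8383]]
hpL [ 0.4301 -0.0586  0.122 ] [[291.1137 246.9351]] [[311.3199 194.5567]]
hpR [ 0.4953 -0.1014  0.122 ] [[306.4407 222.4185]] [[297.4696 177.9765]]
rcL [ 0.4369 -0.0355  0.012 ] [[280.428  248.1566]] [[300.5424 230.6275]]
sprayer [ 0.451  -0.3765  0.05  ]
spotter [0.4232 0.324  0.05  ]
brush [ 0.658  -0.3471  0.05  ]
clapper [0.6064 0.3568 0.05  ]
```

Points agree to about 3 mm: heel at (0.474, -0.062), heading about 56.5°. I'll raise the hand, shut the fingers and carry it to the spot ahead of the post.

>>> drive_tool(
  motion=[
    [0,0,0,0.4,0,0,0],
    [0,0,0,0.8,0,0,0],
    [0,0,0,1.0,0,0,0],
    [0,0,0,1.0,0,0,0],
  ],
)

```text
clock: 0.43
ee_pos: [0.2125, -0.4817, 0.308]
orientation: [[0.915, 0.404, 0.002], [0.404, -0.915, -0.008], [-0.001, 0.008, -1.0]]
ft_force: [0.7, -0.2, 0.3]
opening: 0.0386
finger_force: 0.0
```

>>> drive_tool(
  motion=[
    [0,0.2,0.32,0,0,0,0.01],
    [0,0.4,0.64,0,0,0,0.02],
    [0,0.61,0.96,0,0,0,0.03],
  ],
)

```text
clock: 0.68
ee_pos: [0.2731, -0.3833, 0.3015]
orientation: [[0.873, 0.488, -0.001], [0.488, -0.873, 0.002], [0.0, -0.002, -1.0]]
ft_force: [1.7, -0.1, 0.6]
opening: 0.0006
finger_force: 0.0
```

>>> drive_tool(
  motion=[
    [0,0.2,0.32,0,0,0,0.01],
    [0,0.4,0.64,0,0,0,0.02],
    [0,0.61,0.96,0,0,0,0.03],
  ],
)

```text
clock: 0.93
ee_pos: [0.3343, -0.2865, 0.3018]
orientation: [[0.822, 0.569, -0.001], [0.569, -0.822, 0.001], [-0.0, -0.001, -1.0]]
ft_force: [0.9, 0.4, -0.5]
opening: 0.0
finger_force: 0.0
```

>>> drive_tool(
  motion=[
    [0,0.2,0.32,0,0,0,0.01],
    [0,0.4,0.64,0,0,0,0.02],
    [0,0.61,0.96,0,0,0,0.03],
  ],
)

```text
clock: 1.18
ee_pos: [0.3953, -0.1904, 0.3019]
orientation: [[0.765, 0.644, -0.001], [0.644, -0.765, 0.001], [-0.0, -0.001, -1.0]]
ft_force: [0.3, -0.8, -0.1]
opening: -0.0001
finger_force: 0.0
```

>>> drive_tool(
  motion=[
    [0,0.2,0.32,0,0,0,0.01],
    [0,0.4,0.64,0,0,0,0.02],
    [0,0.61,0.96,0,0,0,0.03],
  ],
)

```text
clock: 1.43
ee_pos: [0.4563, -0.0944, 0.3019]
orientation: [[0.701, 0.713, -0.001], [0.713, -0.701, 0.0], [-0.001, -0.001, -1.0]]
ft_force: [0.6, -0.9, 1.0]
opening: -0.0004
finger_force: 0.0
```

>>> drive_tool(
  motion=[
    [0,0.2,0.32,0,0,0,0.01],
    [0,0.4,0.64,0,0,0,0.02],
    [0,0.61,0.96,0,0,0,0.03],
  ],
)

```text
clock: 1.68
ee_pos: [0.5173, 0.0016, 0.3018]
orientation: [[0.63, 0.776, -0.001], [0.776, -0.63, -0.0], [-0.001, -0.001, -1.0]]
ft_force: [0.5, -0.8, 0.9]
opening: -0.0
finger_force: 0.0
```

>>> drive_tool(
  motion=[
    [0,0.2,0.32,0,0,0,0.01],
    [0,0.4,0.64,0,0,0,0.02],
    [0,0.61,0.96,0,0,0,0.03],
    [0,0.61,0.96,0,0,0,0.03],
  ],
)

```text
clock: 2.02
ee_pos: [0.5802, 0.1015, 0.2977]
orientation: [[0.55, 0.835, -0.005], [0.835, -0.55, 0.003], [-0.0, -0.006, -1.0]]
ft_force: [-0.7, -1.0, -1.7]
opening: -0.0004
finger_force: 0.0
```

```bash
python3 - <<'E'
from h import *
s=arm.read_state(); print(s["ee_pos"],s["orientation"].round(3).tolist(),s["joint_positions"].round(1))
im=eyes.read_camera("wrist")[:,:,::-1]
cv2.imwrite("pics/w1.png",im)
c=eyes.calibration("wrist"); M=np.array(c["mount"]); K=np.array(c["intrinsics"]); d=np.array(c["dist_coeffs"])
T=np.eye(4); T[:3,:3]=s["orientation"]; T[:3,3]=s["ee_pos"]
np.savez("w1.npz",T=T@M,K=K,d=d); print(M.round(3).tolist())
X=np.linalg.inv(T@M)
dd=np.array([.552,.834,0]); l=np.array([-.834,.552,0]); h=np.array([.474,-.062,.012])
for a,b,z in((.213,0,.004),(.150,.015,.144),(.150,-.015,.144),(-.023,.039,.11),(-.023,-.039,.11)):
    P=h+a*dd+b*l+[0,0,z]; print((a,b,z),cv2.projectPoints(P.reshape(1,3),cv2.Rodrigues(X[:3,:3])[0],X[:3,3],K,d)[0].ravel())
E
```

```text
[0.58015535 0.10145322 0.29767219] [[0.55, 0.835, -0.005], [0.835, -0.55, 0.003], [-0.0, -0.006, -1.0]] [  3.3  16.2  31.9 106.    0.2 126.7]
[[0.0, -0.949, -0.314, 0.081], [1.0, 0.0, 0.0, -0.001], [-0.0, -0.314, 0.949, -0.172], [0.0, 0.0, 0.0, 1.0]]
(0.213, 0, 0.004) [259.38640041 131.99663201]
(0.15, 0.015, 0.144) [244.13244326 216.78024964]
(0.15, -0.015, 0.144) [274.75582939 216.91505087]
(-0.023, 0.039, 0.11) [226.93552916 337.02282386]
(-0.023, -0.039, 0.11) [290.34608742 337.41356897]
```

View pics/w1.png

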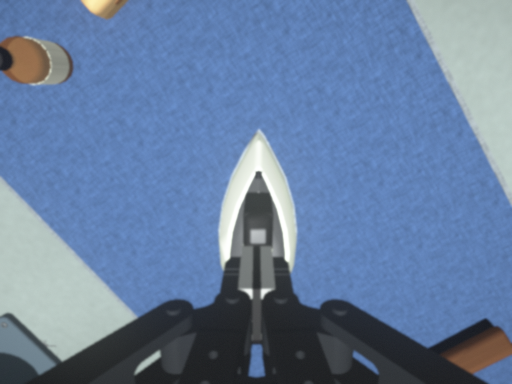

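The wrist view confirms the pose. The nose is at (259.5,130) against (259,132) predicted, and the post is centred at about x=258.5. The fingers sit ahead of the post. Next I go down.

>>> drive_tool(
  motion=[
    [0,0,0,-0.3,0,0,0],
    [0,0,0,-0.6,0,0,0],
    [0,0,0,-0.9,0,0,0],
    [0,0,0,-0.9,0,0,0],
  ],
)

```text
clock: 2.4
ee_pos: [0.5713, 0.0944, 0.2024]
orientation: [[0.557, 0.83, -0.019], [0.831, -0.557, -0.001], [-0.012, -0.015, -1.0]]
ft_force: [-0.7, -0.6, -3.2]
opening: -0.0
finger_force: 0.0
```

>>> drive_tool(
  motion=[
    [0,0,0,-0.25,0,0,0],
    [0,0,0,-0.5,0,0,0],
    [0,0,0,-0.74,0,0,0],
    [0,0,0,-0.74,0,0,0],
    [0,0,0,-0.74,0,0,0],
  ],
)

```text
clock: 2.82
ee_pos: [0.5772, 0.095, 0.139]
orientation: [[0.557, 0.831, -0.002], [0.831, -0.557, -0.0], [-0.001, -0.001, -1.0]]
ft_force: [0.9, 0.4, 0.4]
opening: 0.0002
finger_force: 0.0
```

>>> drive_tool(
  motion=[
    [0,-0.04,-0.06,0,0,0,0],
    [0,-0.08,-0.12,0,0,0,0],
    [0,-0.12,-0.18,0,0,0,0],
    [0,-0.12,-0.18,0,0,0,0],
  ],
)

```text
clock: 3.15
ee_pos: [0.5664, 0.0763, 0.141]
orientation: [[0.557, 0.83, 0.003], [0.83, -0.557, -0.001], [0.001, 0.003, -1.0]]
ft_force: [0.6, -0.5, 0.0]
opening: 0.0001
finger_force: 0.0
```

>>> drive_tool(
  motion=[
    [0,-0.01,-0.017,0,0,0,0],
    [0,-0.02,-0.033,0,0,0,0],
    [0,-0.03,-0.05,0,0,0,0],
    [0,-0.03,-0.05,0,0,0,0],
  ],
)

```text
clock: 3.48
ee_pos: [0.5629, 0.0725, 0.1387]
orientation: [[0.556, 0.831, -0.0], [0.831, -0.556, -0.0], [-0.0, -0.0, -1.0]]
ft_force: [1.0, -1.1, -0.8]
opening: -0.0004
finger_force: 0.0
```

>>> drive_tool(
  motion=[
    [0,-0.01,-0.017,0,0,0,0],
    [0,-0.02,-0.033,0,0,0,0],
    [0,-0.03,-0.05,0,0,0,0],
    [0,-0.03,-0.05,0,0,0,0],
  ],
)

```text
clock: 3.82
ee_pos: [0.5598, 0.0675, 0.1387]
orientation: [[0.556, 0.831, -0.0], [0.831, -0.556, -0.0], [-0.0, -0.0, -1.0]]
ft_force: [0.0, 0.6, -0.1]
opening: 0.0001
finger_force: 0.0
```

>>> drive_tool(
  motion=[
    [0,-0.01,-0.017,0,0,0,0],
    [0,-0.02,-0.033,0,0,0,0],
    [0,-0.03,-0.05,0,0,0,0],
    [0,-0.03,-0.05,0,0,0,0],
  ],
)

```text
clock: 4.15
ee_pos: [0.5569, 0.0624, 0.1388]
orientation: [[0.556, 0.831, -0.0], [0.831, -0.556, -0.0], [-0.0, -0.0, -1.0]]
ft_force: [-0.2, -0.0, 0.1]
opening: -0.0001
finger_force: 0.0
```

There is no contact where I expected it, so I'll look before going further.

```bash
python3 - <<'E'
from h import *
a=eyes.read_camera("side")[:,:,::-1][140:260,195:325]; b=eyes.read_camera("top")[:,:,::-1][170:260,210:310]
o=np.zeros((480,800,3),np.uint8); A=cv2.resize(a,None,fx=3.5,fy=3.5,interpolation=2); B=cv2.resize(b,None,fx=3.4,fy=3.4,interpolation=2)
o[:A.shape[0],:A.shape[1]]=A; o[:B.shape[0],458:458+B.shape[1]]=B; cv2.imwrite("pics/c2.png",o)
print(arm.read_state()["ft_force"],proj("side",[.5569,.0624,.1388]),proj("top",[.5569,.0624,.1388]))
E
```

```text
[-0.18741988 -0.24160497  0.1686802 ] [[242.04005004 194.67151853]] [[245.03811198 199.41035284]]
```

View pics/c2.png

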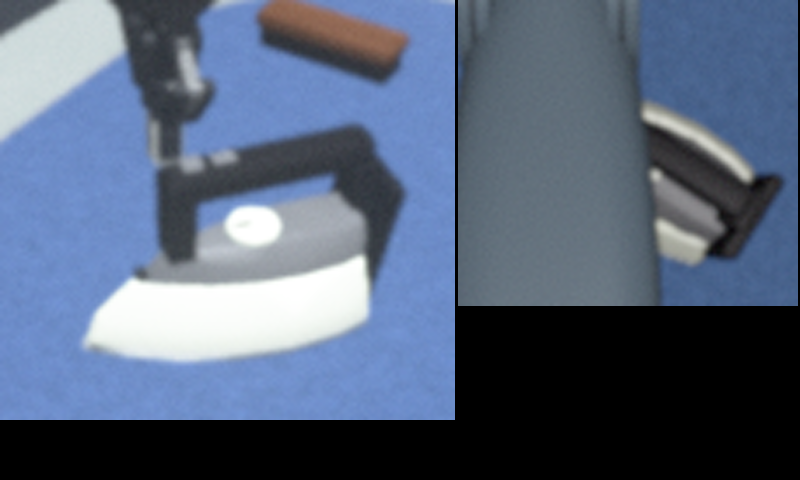

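The side view shows the visible fingertip ending near crop (160,163), which is about pixel (241,187). That is some 15 mm higher than the TCP should project, level with the top of the handle. I'll back off and measure the tip against the clear background.

>>> drive_tool(
  motion=[
    [0,0.07,0.1,0,0,0,0],
    [0,0.14,0.2,0,0,0,0],
    [0,0.22,0.33,0,0,0,0],
    [0,0.22,0.33,0,0,0,0],
    [0,0.22,0.33,0,0,0,0],
  ],
)

```text
clock: 4.67
ee_pos: [0.5795, 0.097, 0.1384]
orientation: [[0.554, 0.832, -0.0], [0.832, -0.554, -0.0], [-0.0, -0.0, -1.0]]
ft_force: [0.1, 0.2, 0.1]
opening: 0.0
finger_force: 0.0
```

```bash
python3 - <<'E'
from h import *
s=arm.read_state(); p=s["ee_pos"]; print(p,s["opening"])
a=eyes.read_camera("side")[:,:,::-1][140:260,195:325]
w=eyes.read_camera("wrist")[:,:,::-1]
g=np.load("w1.npz"); M=np.array(eyes.calibration("wrist")["mount"]); X=np.linalg.inv(M)
for z in (0,-.015,-.03): print(z,"wrist",cv2.projectPoints(np.array([[[0,0,z]]]),cv2.Rodrigues(X[:3,:3])[0],X[:3,3],g["K"],g["d"])[0].ravel(), "side crop",(proj("side",p+[0,0,-z])-[195,140])*3.5)
o=np.zeros((480,800,3),np.uint8); A=cv2.resize(a,None,fx=3.5,fy=3.5,interpolation=2); B=cv2.resize(w[160:300,200:310],None,fx=3,fy=3,interpolation=2)
o[:A.shape[0],:A.shape[1]]=A; o[:B.shape[0],458:458+B.shape[1]]=B; cv2.imwrite("pics/c3.png",o)
E
```

```text
[0.57954026 0.09702353 0.1383725 ] 3.946088964166457e-05Traceback (most recent call last):
  File "<stdin>", line 6, in <module>
cv2.error: OpenCV(4.12.0) /io/opencv/modules/calib3d/src/calibration_base.cpp:1490: error: (-215:Assertion failed) npoints >= 0 && (depth == CV_32F || depth == CV_64F) in function 'projectPoints'
```

```bash
python3 - <<'E'
from h import *
s=arm.read_state(); p=s["ee_pos"]
a=eyes.read_camera("side")[:,:,::-1][140:260,195:325]
w=eyes.read_camera("wrist")[:,:,::-1]
g=np.load("w1.npz"); M=np.array(eyes.calibration("wrist")["mount"]); X=np.linalg.inv(M)
for z in (0.,-.015,-.03): print(z,"wrist",cv2.projectPoints(np.array([[[0,0,z]]],float),cv2.Rodrigues(X[:3,:3])[0],X[:3,3],g["K"],g["d"])[0].ravel(), "side crop",(proj("side",p+[0,0,-z])-[195,140])*3.5)
o=np.zeros((480,800,3),np.uint8); A=cv2.resize(a,None,fx=3.5,fy=3.5,interpolation=2); B=cv2.resize(w[160:300,200:310],None,fx=3,fy=3,interpolation=2)
o[:A.shape[0],:A.shape[1]]=A; o[:B.shape[0],458:458+B.shape[1]]=B; cv2.imwrite("pics/c3.png",o)
E
```

```text
0.0 wrist [257.52852474 237.59910346] side crop [[109.33196328 204.13330379]]
-0.015 wrist [257.63512314 250.3822364 ] side crop [[108.50214423 186.68930421]]
-0.03 wrist [257.76075227 265.44469276] side crop [[107.65801256 168.87145853]]
```

View pics/c3.png

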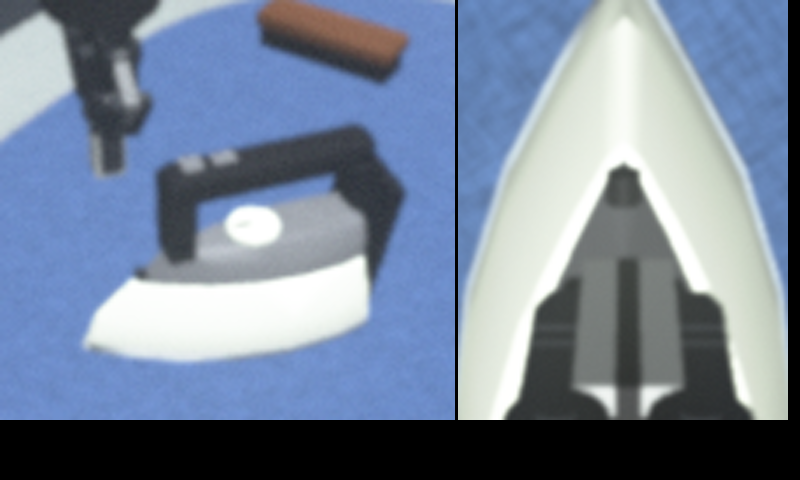

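The fingertip appears at crop (108,176) while the TCP projects to (109,204). The real tip therefore sits about 24 mm above the reported TCP, so it passed over the handle. I'll lower by 30 mm so the tip is about 120 mm above the sole, then approach again.

>>> drive_tool(
  motion=[
    [0,0,0,-0.15,0,0,0],
    [0,0,0,-0.3,0,0,0],
    [0,0,0,-0.3,0,0,0],
  ],
)

```text
clock: 5.12
ee_pos: [0.5768, 0.0952, 0.1055]
orientation: [[0.557, 0.831, -0.006], [0.831, -0.557, -0.0], [-0.003, -0.004, -1.0]]
ft_force: [-0.4, 0.1, -1.4]
opening: 0.0003
finger_force: 0.0
```

>>> drive_tool(
  motion=[
    [0,-0.04,-0.06,0,0,0,0],
    [0,-0.08,-0.12,0,0,0,0],
    [0,-0.13,-0.195,0,0,0,0],
    [0,-0.13,-0.195,0,0,0,0],
  ],
)

```text
clock: 5.45
ee_pos: [0.5659, 0.0748, 0.1101]
orientation: [[0.557, 0.83, 0.002], [0.83, -0.557, -0.0], [0.001, 0.002, -1.0]]
ft_force: [0.4, 0.0, 0.1]
opening: 0.0001
finger_force: 0.0
```

>>> drive_tool(
  motion=[
    [0,-0.01,-0.015,0,0,0,0],
    [0,-0.02,-0.03,0,0,0,0],
    [0,-0.03,-0.045,0,0,0,0],
    [0,-0.03,-0.045,0,0,0,0],
  ],
)

```text
clock: 5.78
ee_pos: [0.5654, 0.0739, 0.1107]
orientation: [[0.555, 0.832, 0.006], [0.832, -0.555, 0.005], [0.007, 0.002, -1.0]]
ft_force: [2.7, 5.5, 1.9]
opening: -0.0003
finger_force: 3.1
```

Contact: about 6 N, squarely along the iron's axis and on the midline. I'll follow the tipping arc 10° at a time.

>>> drive_tool(
  motion=[
    [0,-0.026,-0.039,0.048,0,0,0],
    [0,-0.052,-0.078,0.097,0,0,0],
    [0,-0.078,-0.117,0.145,0,0,0],
    [0,-0.104,-0.156,0.194,0,0,0],
    [0,-0.13,-0.195,0.242,0,0,0],
  ],
)

```text
clock: 6.2
ee_pos: [0.5512, 0.0533, 0.1342]
orientation: [[0.555, 0.832, 0.003], [0.832, -0.555, 0.002], [0.004, 0.002, -1.0]]
ft_force: [3.1, 3.9, 1.3]
opening: -0.0001
finger_force: 2.1
```

>>> drive_tool(
  motion=[
    [0,-0.03,-0.045,0.042,0,0,0],
    [0,-0.06,-0.09,0.083,0,0,0],
    [0,-0.09,-0.136,0.122,0,0,0],
    [0,-0.12,-0.182,0.16,0,0,0],
    [0,-0.151,-0.227,0.197,0,0,0],
  ],
)

```text
clock: 6.62
ee_pos: [0.5351, 0.0293, 0.1535]
orientation: [[0.556, 0.831, 0.001], [0.831, -0.556, 0.0], [0.001, 0.001, -1.0]]
ft_force: [2.1, 4.4, 2.7]
opening: -0.0001
finger_force: 2.4
```

```bash
python3 - <<'E'
from h import *
a=eyes.read_camera("side")[:,:,::-1][120:260,195:325]
cv2.imwrite("pics/c4.png",cv2.resize(a,None,fx=3.5,fy=3.5,interpolation=2)); print(arm.read_state()["ft_force"])
d=np.array([.554,.832,0]);h=np.array([.474,-.062,.012])
for t in (15,20,25):
    r=np.radians(t); c,s=np.cos(r),np.sin(r)
    print(t,[((proj("side",h+d*(x*c-z*s)+[0,0,x*s+z*c])[0]-[195,120])*3.5).round() for x,z in((.213,.004),(.15,.144))])
E
```

```text
[0.73112309 2.70165406 1.99520294]
15 [array([ 93., 353.]), array([222., 189.])]
20 [array([100., 332.]), array([244., 174.])]
25 [array([109., 311.]), array([267., 160.])]
```

View pics/c4.png

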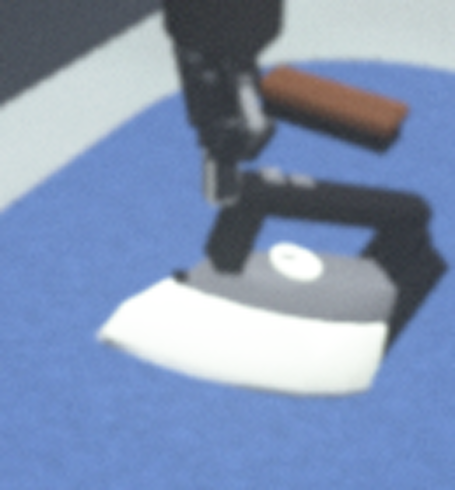

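The side view shows the nose at (100,336), matching about 19° of tilt. The heel has not slipped and the tip is on the post. I'll continue.

>>> drive_tool(
  motion=[
    [0,-0.033,-0.05,0.033,0,0,0],
    [0,-0.066,-0.1,0.064,0,0,0],
    [0,-0.1,-0.15,0.094,0,0,0],
    [0,-0.134,-0.201,0.122,0,0,0],
    [0,-0.168,-0.252,0.148,0,0,0],
  ],
)

```text
clock: 7.08
ee_pos: [0.5175, 0.0035, 0.1674]
orientation: [[0.556, 0.831, -0.001], [0.831, -0.556, -0.001], [-0.001, -0.0, -1.0]]
ft_force: [1.4, 1.6, 2.9]
opening: 0.0004
finger_force: 1.7
```

>>> drive_tool(
  motion=[
    [0,-0.035,-0.053,0.021,0,0,0],
    [0,-0.07,-0.107,0.041,0,0,0],
    [0,-0.106,-0.161,0.06,0,0,0],
    [0,-0.142,-0.215,0.077,0,0,0],
    [0,-0.179,-0.27,0.092,0,0,0],
  ],
)

```text
clock: 7.5
ee_pos: [0.4991, -0.0235, 0.1759]
orientation: [[0.556, 0.831, -0.002], [0.831, -0.556, -0.0], [-0.002, -0.002, -1.0]]
ft_force: [1.3, 0.4, -0.6]
opening: -0.0004
finger_force: 0.5
```

>>> drive_tool(
  motion=[
    [0,-0.037,-0.056,0.009,0,0,0],
    [0,-0.074,-0.112,0.018,0,0,0],
    [0,-0.111,-0.168,0.025,0,0,0],
    [0,-0.148,-0.224,0.031,0,0,0],
    [0,-0.186,-0.28,0.035,0,0,0],
  ],
)

```text
clock: 7.92
ee_pos: [0.481, -0.0513, 0.18]
orientation: [[0.556, 0.831, -0.001], [0.831, -0.556, -0.0], [-0.001, -0.0, -1.0]]
ft_force: [0.6, -0.3, 0.1]
opening: -0.0001
finger_force: 0.3
```

```bash
python3 - <<'E'
from h import *
a=eyes.read_camera("side")[:,:,::-1][100:260,195:345]
cv2.imwrite("pics/c5.png",cv2.resize(a,None,fx=3.5,fy=3.5,interpolation=2)); s=arm.read_state(); print(s["ee_pos"],s["ft_force"])
d=np.array([.554,.832,0]);h=np.array([.474,-.062,.012])
for t in (40,45,50,55):
    r=np.radians(t); c,s=np.cos(r),np.sin(r)
    print(t,[((proj("side",h+d*(x*c-z*s)+[0,0,x*s+z*c])[0]-[195,100])*3.5).round() for x,z in((.213,.004),(.15,.144))])
E
```

```text
[ 0.48045612 -0.05235774  0.18017371] [-0.22084541 -1.1885472  -0.77253786]
40 [array([149., 319.]), array([339., 200.])]
45 [array([167., 300.]), array([363., 194.])]
50 [array([186., 281.]), array([386., 190.])]
55 [array([207., 263.]), array([409., 188.])]
```

View pics/c5.png

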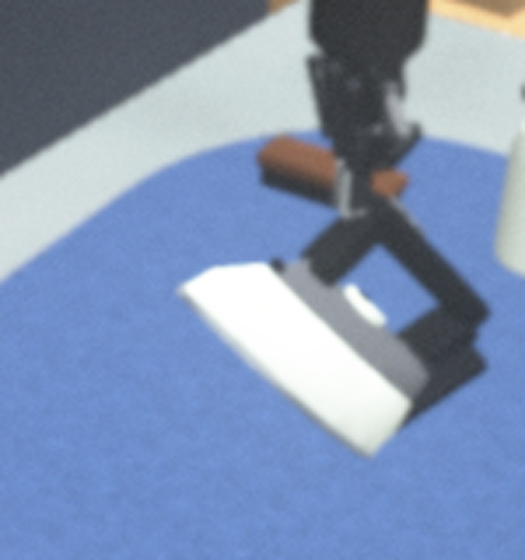

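The nose is at (181,290), so the iron is at about 48° with the heel in place. The tip is still about 15 mm below the handle corner. I'll go on to the balance point.

>>> drive_tool(
  motion=[
    [0,-0.037,-0.056,0.0,0,0,0],
    [0,-0.074,-0.112,-0.002,0,0,0],
    [0,-0.111,-0.168,-0.008,0,0,0],
    [0,-0.148,-0.224,-0.016,0,0,0],
    [0,-0.186,-0.28,-0.025,0,0,0],
  ],
)

```text
clock: 8.38
ee_pos: [0.4625, -0.0793, 0.1776]
orientation: [[0.556, 0.831, -0.0], [0.831, -0.556, -0.0], [-0.0, -0.0, -1.0]]
ft_force: [-0.6, -0.1, -0.8]
opening: 0.0001
finger_force: 0.2
```

>>> drive_tool(
  motion=[
    [0,-0.022,-0.033,-0.01,0,0,0],
    [0,-0.044,-0.066,-0.02,0,0,0],
    [0,-0.066,-0.099,-0.03,0,0,0],
    [0,-0.088,-0.132,-0.04,0,0,0],
    [0,-0.11,-0.165,-0.05,0,0,0],
  ],
)

```text
clock: 8.8
ee_pos: [0.4518, -0.0954, 0.1724]
orientation: [[0.556, 0.831, -0.0], [0.831, -0.556, 0.0], [-0.0, -0.0, -1.0]]
ft_force: [0.6, -0.6, 0.3]
opening: -0.0002
finger_force: 0.0
```

```bash
python3 - <<'E'
from h import *
a=eyes.read_camera("side")[:,:,::-1][100:260,195:345]
cv2.imwrite("pics/c6.png",cv2.resize(a,None,fx=3.5,fy=3.5,interpolation=2)); s=arm.read_state(); print(s["ee_pos"],s["ft_force"])
d=np.array([.554,.832,0]);h=np.array([.474,-.062,.012])
for t in (55,60,65,78):
    r=np.radians(t); c,s=np.cos(r),np.sin(r)
    print(t,[((proj("side",h+d*(x*c-z*s)+[0,0,x*s+z*c])[0]-[195,100])*3.5).round() for x,z in((.213,.004),(.15,.144))])
# whitest soleplate tip: leftmost white pixel
m=(a.min(2)>190); ys,xs=np.nonzero(m[30:]); 
n,l,st,ct=cv2.connectedComponentsWithStats(m.astype(np.uint8)); print(st[1:][st[1:,4]>100]*3.5)
E
```

```text
[ 0.45137712 -0.09588814  0.17221028] [-0.52390637 -0.61862117 -0.70736568]
55 [array([207., 263.]), array([409., 188.])]
60 [array([229., 247.]), array([430., 188.])]
65 [array([252., 232.]), array([451., 190.])]
78 [array([315., 202.]), array([498., 204.])]
[[    0.      0.    385.    276.5 10703. ]
 [  476.     31.5    49.    241.5  1533. ]
 [  266.    217.    150.5   231.   4217.5]]
```

The finger force is zero and the sole's leftmost point matches more than 66°. I'll hold still for a moment and measure again.

>>> drive_tool(
  motion=[
    [0,0,0,0,0,0,0],
    [0,0,0,0,0,0,0],
    [0,0,0,0,0,0,0],
    [0,0,0,0,0,0,0],
  ],
)

```text
clock: 9.18
ee_pos: [0.4522, -0.095, 0.1727]
orientation: [[0.556, 0.831, 0.0], [0.831, -0.556, 0.0], [0.0, 0.0, -1.0]]
ft_force: [0.2, 0.0, -0.0]
opening: -0.0003
finger_force: 0.0
```

```bash
python3 - <<'E'
from h import *
for i in range(2):
    a=eyes.read_camera("side")[:,:,::-1][100:260,195:345]
    m=(a.min(2)>190); n,l,st,ct=cv2.connectedComponentsWithStats(m.astype(np.uint8)); print(st[1:][st[1:,4]>100]*3.5)
cv2.imwrite("pics/c7.png",cv2.resize(a,None,fx=3.5,fy=3.5,interpolation=2)); s=arm.read_state(); print(s["ee_pos"],s["ft_force"])
E
```

```text
[[    0.      0.    385.    276.5 10692.5]
 [  476.     31.5    49.    241.5  1561. ]
 [  311.5   203.    112.    245.   3797.5]]
[[    0.      0.    385.    276.5 10671.5]
 [  476.     31.5    49.    241.5  1550.5]
 [  311.5   203.    112.    241.5  3766. ]]
[ 0.45216957 -0.09504606  0.17268706] [ 0.0712921   0.34033633 -0.58329575]
```

The nose is now at (311,203), exactly the 78° pose, and it is steady. I'll withdraw straight up.

>>> drive_tool(
  motion=[
    [0,0,0,0.1,0,0,0],
    [0,0,0,0.3,0,0,0],
    [0,0,0,0.6,0,0,0],
    [0,0,0,1.0,0,0,0],
    [0,0,0,1.0,0,0,0],
  ],
)

```text
clock: 9.7
ee_pos: [0.4548, -0.0961, 0.2814]
orientation: [[0.556, 0.831, 0.013], [0.831, -0.556, -0.005], [0.003, 0.013, -1.0]]
ft_force: [0.0, 0.0, 1.6]
opening: -0.0001
finger_force: 0.0
```

>>> drive_tool(
  motion=[
    [0,0,0,0.3,0,0,0],
    [0,-0.3,0,0.5,0,0,0],
    [0,-0.6,0,0.5,0,0,0],
    [0,-1.0,0,0.5,0,0,0],
    [0,-1.0,0,0.5,0,0,0],
  ],
)

```text
clock: 10.12
ee_pos: [0.3469, -0.0941, 0.3251]
orientation: [[0.557, 0.831, 0.0], [0.831, -0.557, -0.002], [-0.001, 0.001, -1.0]]
ft_force: [0.4, 0.1, 0.0]
opening: 0.0
finger_force: 0.0
```

```bash
python3 - <<'E'
from h import *
a=eyes.read_camera("side")[:,:,::-1]; cv2.imwrite("pics/end.png",a); c=a[100:260,195:345]
m=(c.min(2)>190); n,l,st,ct=cv2.connectedComponentsWithStats(m.astype(np.uint8)); print(st[1:][st[1:,4]>100]*3.5)
s=arm.read_state(); print(s["ee_pos"],s["ft_force"])
E
```

```text
[[    0.      0.    525.    276.5 16030. ]
 [  315.    203.    108.5   241.5  3724. ]]
[ 0.34996822 -0.0948097   0.3246238 ] [0.94372662 0.97974304 0.28449   ]
```

View pics/end.png

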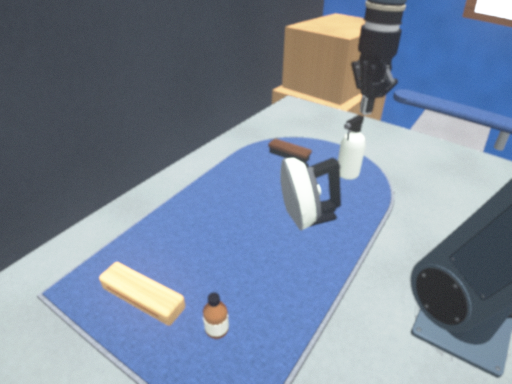

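The iron stands on its heel with its nose at about (285,158). The bottles, brush and block are where they were and the hand is clear, so I'm handing in.

```bash
python3 -c "
from bench import arm
print(arm.sign_off())"
```

```text
the job is handed in; nothing more can be done
None
```

The iron stands by itself on its heel about where it lay, the hand is clear, the bottles, brush and block look unmoved in the final picture, and the job was handed in just over 10 s into the run (the sign-off returned no verdict).

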